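Shake crunch chunks evenly over a three-bay tray

TASK

Take the clear topping shaker by its grip, carry it to the tray without spilling, and shake all eight chunks out of it evenly over the tray, so that every one lies in the tray and each of the three bays gets at least two. Do not touch the chunks with the fingers and leave the tray and the other things where they stand. Then lay the empty shaker, right way up, back on its rubber mat, centred and lying along it, and let go.

Things in the scene. Friction and masses are not known exactly. Their poses are not given: they have to be found in the camera images.
- shaker: Topping shaker: clear square tube with a white floor, lying flat, 190 mm long (x), 34 wide (y), 28 high, walls 3 mm, closed at the +x end, open at the -x end (mouth 28 by 22 mm). On its roof a grey grip block, 60 mm (x) by 16 mm (y), z from 28 to 73 mm. Origin: centre of the underside; z up. 0.22 kg. Mouth tipped down 20 to 40 degrees and shaken lengthwise, it lets the chunks out.
- shaker_grip (a point): Point to grip: centre of the grip block, 53 mm above the shaker's underside; fingers close along the shaker's y
- shaker_mouth (a point): Mouth of the shaker: middle of the lower edge of the opening, 95 mm from the origin along the shaker's -x, 3 mm up
- mat: Fixed black rubber mat, 230 mm (x) by 85 mm (y), 4 mm thick, the shaker's resting place; the shaker lies on it lengthwise at the start. Origin: centre of its underside
- tray: Loose aluminium tray, 130 mm (x) by 206 mm (y), rim 28 mm high, walls 4 mm, floor 4 mm thick. Two ribs along x at y = +-33.5 mm, top 26 mm up, divide it into three bays, each 122 mm (x) by 64 mm (y). Origin: centre of its underside
- bay_left (a point): Centre of the floor of the tray's +y bay
- bay_middle (a point): Centre of the floor of the tray's middle bay
- bay_right (a point): Centre of the floor of the tray's -y bay
- chunk0: One of the eight brown crunch chunks, a puck 20 mm across and 15 mm high, 10 g, at the start in single file inside the shaker; origin at its centre, number 0 counted from the mouth
- chunk1: One of the eight brown crunch chunks, a puck 20 mm across and 15 mm high, 10 g, at the start in single file inside the shaker; origin at its centre, number 1 counted from the mouth
- chunk2: One of the eight brown crunch chunks, a puck 20 mm across and 15 mm high, 10 g, at the start in single file inside the shaker; origin at its centre, number 2 counted from the mouth
- chunk3: One of the eight brown crunch chunks, a puck 20 mm across and 15 mm high, 10 g, at the start in single file inside the shaker; origin at its centre, number 3 counted from the mouth
- chunk4: One of the eight brown crunch chunks, a puck 20 mm across and 15 mm high, 10 g, at the start in single file inside the shaker; origin at its centre, number 4 counted from the mouth
- chunk5: One of the eight brown crunch chunks, a puck 20 mm across and 15 mm high, 10 g, at the start in single file inside the shaker; origin at its centre, number 5 counted from the mouth
- chunk6: One of the eight brown crunch chunks, a puck 20 mm across and 15 mm high, 10 g, at the start in single file inside the shaker; origin at its centre, number 6 counted from the mouth
- chunk7: One of the eight brown crunch chunks, a puck 20 mm across and 15 mm high, 10 g, at the start in single file inside the shaker; origin at its centre, number 7 counted from the mouth
- jar: Closed glass jar, 56 mm across, 85 mm high, loose; not to be disturbed. Origin: centre of its underside
- cup: White cup, 68 mm across, 85 mm high, loose; not to be disturbed. Origin: centre of its underside
- dish: Flat open glass dish, 90 mm across, 14 mm high, loose; not to be disturbed. Origin: centre of its underside
- spatula: Spatula lying flat, 200 mm long along its x, loose; not to be disturbed. Origin: on its underside near the middle
- bottle: Fixed amber bottle, 48 mm across and 115 mm high, an obstacle close to the tray's -x side. Origin: centre of its underside
- cake_stand: Fixed small cake stand with a round glass plate, 100 mm across and 95 mm high (110 mm with the biscuits on it), an obstacle between tray and mat. Origin: centre of its underside
There are look-alikes about, which are no part of the job. Of the things that look like the shaker, the smallest one is meant.

How it is judged:
By the outcome, as a careful person would: the job done as asked, in the order asked, and still so for the second after the job is handed in, with the robot touching nothing.
It also fails if it takes over 72 s, if anything falls off the work surface, if the arm or the gripper's body presses on something with over 40 N, if the wrist force passes 120 N, or if a joint passes its speed limit or range.

ROBOT

A 6-joint arm with a two-finger parallel gripper is mounted at the origin on the work surface. World frame = base frame: x ahead of the robot, y to its left, z up, the work surface at z = 0. Lengths are in m, angles in degrees, forces in N, time in s.
With the tool pointing down it reaches from about 0.4 to 0.825 m from the base axis. Payload 7 kg.
Tool frame: the origin (TCP) lies midway between the tips of the shut fingers; the grasp point (between the pads) lies 19 mm behind it (r.grip_depth is the distance from the TCP to the grasp point, in m); z points along the fingers, y is the line along which they close (so a half turn about z gives the same grasp; the last joint's range is limited). The gripper opens to 88 mm and grips with 3 to 60 N. Pads are 19 mm wide; open, the fingers measure 130 mm over their backs; the gripper's body (78 mm by 193 mm) begins 47 mm behind the grasp point.
Start: joints at [81.71, 20.546, 0.682, 0, -70.136, -16.507], TCP at [0.283, 0.613, 0.227] pointing down, gripper open.
Joint ranges: [-176.03, 176.03], [-82.01, 121.73], [-58.28, 71.71], [-173.87, 95.51], [-174.79, -0.11], [-173.66, 173.66]. Speed limits (degrees/s): [136.94, 136.94, 172.46, 180, 180, 180].

INTERFACE

Orientations are given as [roll, pitch, yaw] about the fixed x, y, z axes, in that order (R = Rz(yaw) Ry(pitch) Rx(roll)).
In Python, from plant import r, capture, close_job, search_frame, outline_of gives the robot as it stands.
- The arm moves only by the shell command python3 -m creep 'ROWS' [FORCE]. ROWS is JSON, a list of rows, each a list of 7 numbers: the finger opening in mm, from 0 to 87.6, then the shift along the world's x, y, z in units of 25 mm (1.0 is 25 mm), then the turn, a rotation vector about the world's x, y, z in degrees. In form: [[hand, x, y, z, ax, ay, az], ...]. A call has 1 to 8 rows; each row shifts and turns the commanded pose from where the row before left it; what a row does not reach is not made up. A row lasts 1/12 s, in which the tool goes at most 41.7 mm and 7.16 degrees, less where a joint would pass 70% of its speed; a pose out of reach is approached as far as the arm can. A call is refused whole if a number of a shift passes 1 or a number of a turn 7.16, either way. A call with a gripper value outside its range is refused whole. The fingers move at their own pace and stop on an object; FORCE is the grip in N (left out, the last holds). Time passes only in rows, so rows that do not move let the fingers close. It gives the time, the measured TCP pose, the force, the opening and the grip force at its end, in the units of the state.
- r.get_state(): the state, without advancing time (a new reading comes with each control period).
- capture(name): name is "side" or "top"; returns a dict with "frame" (480x640x3 uint8, red, green, blue), "K" (3x3 intrinsics, pixels), "origin" and "rotation" of the camera in the world. Camera axes: x right, y down, z forward; pixel columns grow to the right and rows downward; lengths in m; the calibration is good to about 2 mm. A picture is of the moment at which its call begins. There is no depth.
- close_job(): hands the job in; it is judged then, once.
Trained networks look in a picture, given as the dict that the camera call returned (one of the last four; its "shot" number tells which), for a name from the list of things; names that differ only in an ending like _2 or _b are one class to them, and where a whole thing is asked for, a point or a joint stands for the part that bears it (a point fixed in the world has none). Each returns a list of dicts, best first, with "conf" (0 to 1); they miss things now and then, are a little off and sometimes report something else, mostly with a low value. They report only what shows in the picture. A call takes as long as a camera call. They do not tell look-alikes from the thing itself.
- search_frame(picture, target): "bbox" ([left, top, right, bottom] in pixels, round what is visible of it).
- outline_of(picture, target): "region" (480x640 bool, what is visible of it) and "bbox" ([left, top, right, bottom] in pixels, round what is visible of it).
The state is a dict: "time_s": time; "joints": joint angles; "qd": joint speeds; "joint_torque": joint torques, N m; "tcp_pos": TCP position; "eef_rot": TCP orientation; "contact_force": force on the tool from outside, world axes, zero at the start; "moment": the same for the moment, N m; "gripper_width": finger opening in m; "gripper_force": force on a finger pad.
Only numpy, scipy, OpenCV 4.12 (cv2) and the standard library are available. Lean on these libraries where they do the work, as an engineer would, in place of code of your own. Each camera call takes 0.05 s, during which the arm holds its last target. There are 200 camera calls.

## Working session

There is one attempt and no reset: what is moved stays moved. The work goes in short steps, Python scripts to look and compute and a shell command to move; the robot and the scene stay as the last step left them, time stands still between calls to the robot, and variables do not carry over. Pictures are saved under pics/ and viewed, at most 10 in all, crops included, and the job is handed in when it is done.

```bash
mkdir -p pics; ls; python3 - <<'E'
from plant import r,capture,search_frame
import cv2,numpy as np
for n in("top","side"):
    c=capture(n);cv2.imwrite(f"pics/{n}0.png",c["frame"][:,:,::-1])
    print(n,np.round(c["K"],1).tolist(),np.round(c["origin"],3),np.round(c["rotation"],3).tolist())
    for t in("shaker","shaker_grip","shaker_mouth","mat","tray","bay_left","bay_right","cake_stand","bottle","jar","cup","dish","spatula","chunk0"):
        print(t,[(np.round(d["bbox"]).astype(int).tolist(),round(d["conf"],2)) for d in search_frame(c,t)][:9])
print(r.get_state())
E
```

```text
pics
top [[601.9, 0.0, 315.2], [0.0, 601.9, 244.2], [0.0, 0.0, 1.0]] [0.361 0.112 1.759] [-176.875, -0.297, -90.821]
shaker [([257, 192, 272, 256], 0.88), ([97, 278, 197, 295], 0.82), ([204, 302, 292, 354], 0.81)]
shaker_grip [([257, 192, 275, 257], 0.97), ([202, 297, 292, 355], 0.96), ([100, 276, 197, 298], 0.78)]
shaker_mouth [([253, 188, 276, 261], 0.97), ([104, 275, 197, 298], 0.79), ([208, 214, 232, 236], 0.7), ([202, 299, 292, 354], 0.6), ([430, 254, 449, 271], 0.35)]
mat [([243, 188, 289, 268], 0.68), ([255, 188, 275, 258], 0.41)]
tray [([408, 194, 485, 249], 0.97), ([255, 188, 272, 258], 0.36)]
bay_left [([408, 192, 484, 248], 0.92)]
bay_right [([410, 195, 487, 250], 0.78)]
cake_stand [([340, 241, 373, 277], 0.89)]
bottle [([432, 253, 448, 272], 0.65)]
jar [([243, 162, 264, 180], 0.83)]
cup [([207, 210, 230, 234], 0.67)]
dish [([260, 191, 273, 257], 0.7), ([435, 161, 467, 191], 0.67)]
spatula [([342, 146, 364, 214], 0.97), ([409, 195, 486, 246], 0.21), ([429, 256, 449, 269], 0.15)]
chunk0 []
side [[513.9, 0.0, 329.6], [0.0, 513.9, 240.5], [0.0, 0.0, 1.0]] [ 0.392 -1.12   0.85
[... 857 characters left out ...]
)]
chunk0 []
{'time_s': 1.5, 'joints': array([ 8.17088651e+01,  2.05447628e+01,  6.81997196e-01,  7.69695870e-04,
       -7.01339411e+01, -1.65090398e+01]), 'qd': array([ 0.01256784, -0.00878255,  0.01304464,  0.00083678,  0.05986279,
       -0.02929352]), 'joint_torque': array([ 1.68548831e-04, -5.82376420e+01,  2.93297964e+01,  7.00265855e+00,
        1.24550253e-02, -3.13774035e-05]), 'tcp_pos': array([0.28312362, 0.61274461, 0.226582  ]), 'eef_rot': array([-1.79996637e+02,  2.41790063e-04, -2.47999131e+01]), 'contact_force': array([-0.63906328,  0.797072  ,  0.9373901 ]), 'moment': array([ 0.03064101, -0.00367661,  0.0060189 ]), 'gripper_force': 0.0, 'gripper_width': 0.08699991730573392}
```

View images.

View pics/top0.png

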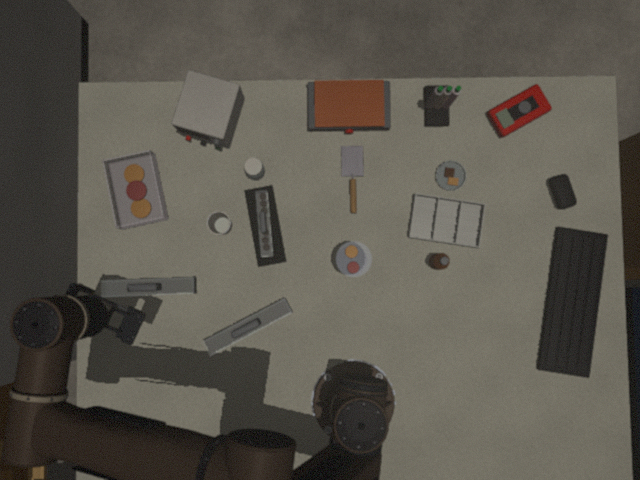

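View pics/side0.png

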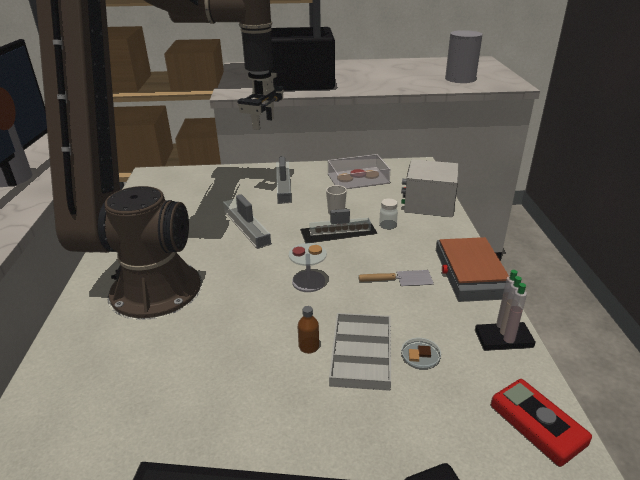

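```bash
cat > h.py <<'E'
import numpy as np,cv2
from scipy.spatial.transform import Rotation as R
from plant import r,capture,search_frame,outline_of
def ray(c,p):
    d=np.linalg.solve(c["K"],[p[0],p[1],1.]); return R.from_euler("xyz",c["rotation"],degrees=True).as_matrix()@d
def at(c,p,z):
    d=ray(c,p);o=np.array(c["origin"]);return o+d*(z-o[2])/d[2]
def px(c,P):
    q=R.from_euler("xyz",c["rotation"],degrees=True).as_matrix().T@(np.array(P)-c["origin"]);q=c["K"]@q;return q[:2]/q[2]
def tri(c1,p1,c2,p2):
    A=[];b=[]
    for c,p in((c1,p1),(c2,p2)):
        d=ray(c,p);d/=np.linalg.norm(d);M=np.eye(3)-np.outer(d,d);A.append(M);b.append(M@c["origin"])
    return np.linalg.lstsq(np.vstack(A),np.hstack(b),rcond=None)[0]
E
python3 - <<'E'
from h import *
c=capture("top");s=capture("side")
print(c["rotation"],px(c,[0,0,0]),px(s,[0,0,0]))
def rect(cam,n,z,k=0):
    for o in outline_of(cam,n)[:2]:
        m=o["region"].astype(np.uint8);mr=cv2.minAreaRect(cv2.findNonZero(m));b=cv2.boxPoints(mr)
        w=np.array([at(cam,q,z)[:2] for q in b]);e=[w[1]-w[0],w[2]-w[1]];L=[np.linalg.norm(x) for x in e];l=e[int(np.argmax(L))]
        print(n,round(o["conf"],2),"ctr",np.round(w.mean(0),4),"L",np.round(L,3),"yaw",round(np.degrees(np.arctan2(l[1],l[0])),1),np.round(o["bbox"]))
for n,z in(("shaker",.032),("mat",.004),("tray",.028),("cake_stand",.095),("bottle",.11),("jar",.085),("cup",.085),("spatula",.01),("dish",.014)):rect(c,n,z)
for n in("shaker","mat","tray"):rect(s,n,.01)
A=cv2.resize(c["frame"][180:272,238:296],None,fx=6,fy=6,interpolation=cv2.INTER_CUBIC)
B=cv2.resize(s["frame"][198:246,298:382],(420,240),interpolation=cv2.INTER_CUBIC)
C=cv2.resize(c["frame"][188:278,400:496],(384,300),interpolation=cv2.INTER_CUBIC)
I=np.zeros((560,780,3),np.uint8);I[:552,:348]=A;I[:240,355:775]=B;I[245:545,355:739]=C
cv2.imwrite("pics/z1.png",np.clip(I[:,:,::-1]*1.4,0,255))
E
```

```text
[-176.87458394   -0.2971722   -90.82057167] [352.63541631 401.8221134 ] [155.40890396 287.90968933]
shaker 0.7 ctr [0.2236 0.2986] L [0.267 0.052] yaw -63.5 [204. 302. 292. 357.]
shaker 0.61 ctr [0.3408 0.5796] L [0.266 0.047] yaw -89.6 [ 98. 277. 199. 294.]
mat 0.65 ctr [0.5125 0.2473] L [0.086 0.228] yaw -170.4 [245. 184. 284. 268.]
tray 0.83 ctr [ 0.5191 -0.2781] L [0.137 0.216] yaw -99.5 [406. 192. 484. 248.]
tray 0.7 ctr [ 0.6496 -0.2951] L [0.087 0.085] yaw -90.8 [434. 162. 467. 193.]
cake_stand 0.62 ctr [ 0.4094 -0.0033] L [0.097 0.094] yaw -90.8 [341. 241. 372. 277.]
cake_stand 0.37 ctr [0.5118 0.2424] L [0.039 0.183] yaw -177.1 [257. 191. 275. 254.]
bottle 0.69 ctr [ 0.4001 -0.2366] L [0.055 0.044] yaw -90.8 [428. 253. 448. 268.]
bottle 0.54 ctr [ 0.6287 -0.002 ] L [0.061 0.186] yaw 178.9 [339. 147. 366. 216.]
jar 0.69 ctr [ 0.5138 -0.2663] L [0.131 0.208] yaw -99.4 [408. 193. 486. 248.]
jar 0.62 ctr [0.6658 0.2691] L [0.048 0.062] yaw 179.5 [246. 158. 266. 182.]
cup 0.87 ctr [0.5175 0.37  ] L [0.067 0.064] yaw -84.4 [209. 211. 230. 235.]
spatula 0.75 ctr [ 0.6442 -0.0122] L [0.065 0.196] yaw -177.9 [341. 146. 366. 215.]
dish 0.57 ctr [ 0.6519 -0.2984] L [0.088 0.085] yaw -90.8 [436. 162. 468. 193.]
shaker 0.72 ctr [0.3401 0.6204] L [0.054 0.387] yaw -89.6 [279. 156. 292. 202.]
shaker 0.69 ctr [0.2244 0.3319] L [0.128 0.367] yaw -66.8 [222. 192. 272. 250.]
mat 0.56 ctr [0.5106 0.2118] L [0.233 0.082] yaw -3.1 [303. 230. 374. 244.]
tray 0.83 ctr [ 0.5212 -0.276 ] L [0.239 0.155] yaw 82.8 [329. 311. 388. 390.][ WARN:0@6.808] global loadsave.cpp:1063 imwrite_ Unsupported depth image for selected encoder is fallbacked to CV_8U.
```

View pics/z1.png

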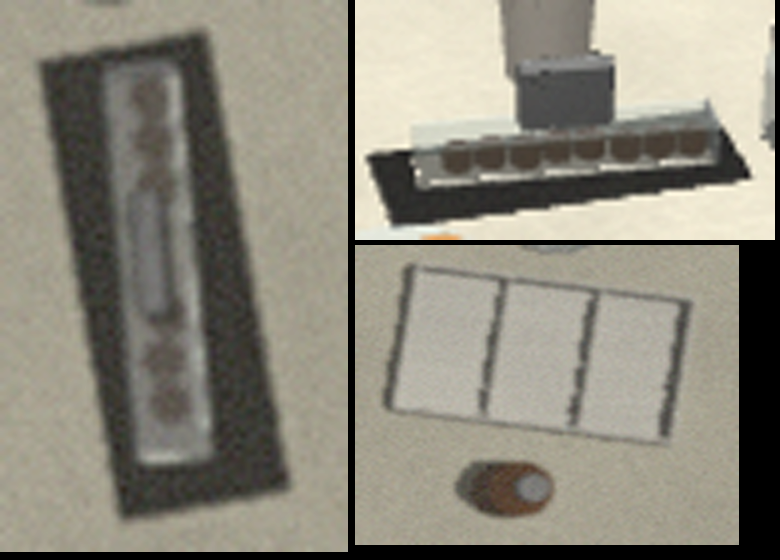

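```bash
python3 -m creep '[[70,0.2,-0.3,0,0,0,1],[70,0.36,-0.58,0,0,0,2],[70,0.36,-0.58,0,0,0,2],[70,0.36,-0.58,0,0,0,2],[70,0.36,-0.58,0,0,0,2],[70,0.36,-0.58,0,0,0,2],[70,0.36,-0.58,0,0,0,2],[70,0.36,-0.58,0,0,0,2]]'
python3 - <<'E'
from h import *
c=capture("top");s=capture("side")
A=c["frame"];B=s["frame"]
g=lambda I,a,b,x,y,f:cv2.resize(I[a:b,x:y],None,fx=f,fy=f,interpolation=cv2.INTER_LANCZOS4)
I=np.zeros((600,800,3),np.uint8)
P=g(A,186,262,250,280,8)[:600];I[:P.shape[0],:P.shape[1]]=P[:600]
P=g(B,206,240,300,348,11);I[:P.shape[0]//2*0+300,260:788]=P[:300]
P=g(B,206,240,330,378,11);I[300:600,260:788]=P[:300]
cv2.imwrite("pics/z2.png",cv2.convertScaleAbs(I[:,:,::-1],alpha=1.3))
print(tri(c,(263,222.5),s,(340.5,210.4)), at(c,(263,222.5),.077),px(s,[.512,.243,.077]),px(c,[.512,.243,.077]))
E
```

```text
time_s: 2.87
tcp_pos: [0.3515, 0.503, 0.2267]
eef_rot: [-180.0, -0.0, -9.7]
contact_force: [-0.6, 0.6, 0.3]
gripper_width: 0.0699
gripper_force: 0.0
[0.51848452 0.24749278 0.07402375] [0.5157527  0.24734233 0.077     ] [337.72746605 210.44134709] [264.5632498  223.81319694]
```

View pics/z2.png

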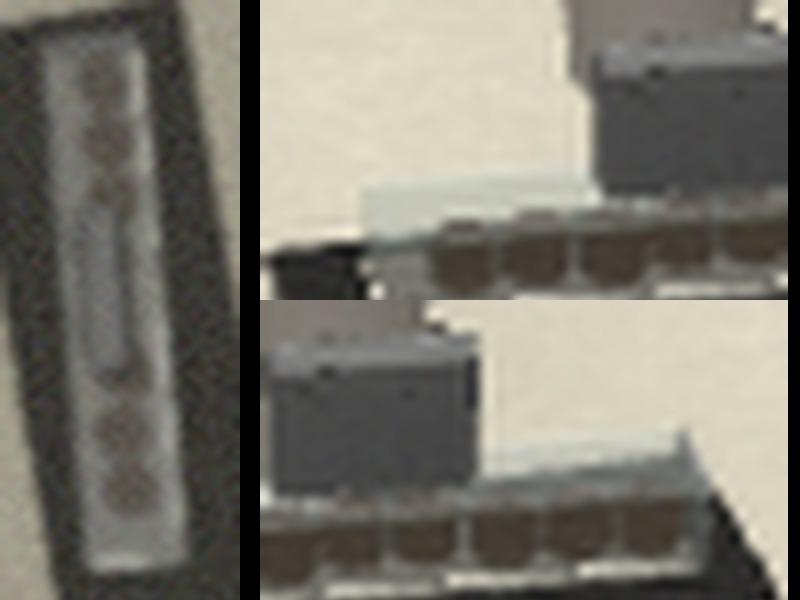

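```bash
python3 - <<'E'
from h import *
c=capture("top");s=capture("side")
f=lambda x,y:(250+(x+.5)/8-.5,186+(y+.5)/8-.5)
P=tri(c,f(108,288),s,(340.2,210.7));print(P)
a=at(c,f(92,35),.032);b=at(c,f(137,567),.01);print(a,b,(a+b)/2,np.degrees(np.arctan2(*(a-b)[[1,0]])),np.linalg.norm(a-b))
l1,l2=at(c,f(45,45),.032),at(c,f(86,555),.032);r1,r2=at(c,f(140,40),.032),at(c,f(185,550),.032)
for u,v in((l1,l2),(r1,r2)):print(np.degrees(np.arctan2(*(u-v)[[1,0]])))
# mat corners by darkness
m=cv2.inRange(cv2.GaussianBlur(cv2.cvtColor(c["frame"],cv2.COLOR_RGB2GRAY),(3,3),0),0,75)[180:272,238:296]
n,l,st,_=cv2.connectedComponentsWithStats(m);k=1+np.argmax(st[1:,4]);mr=cv2.minAreaRect(cv2.findNonZero((l==k).astype(np.uint8)))
w=np.array([at(c,q+[238,180],.004)[:2] for q in cv2.boxPoints(mr)]);print(st[k],w.mean(0),w-w.mean(0))
E
```

```text
[0.51937856 0.24742914 0.07315927]
[0.61425421 0.25565166 0.032     ] [0.42283789 0.24298293 0.01      ] [0.51854605 0.24931729 0.021     ] 3.7865514149273203 0.19309247778105215
4.054332337841481
4.436363286613426
[   7    6   41   80 1623] [0.51383951 0.24828908] [[ 0.10544639  0.06030275]
 [ 0.11935812 -0.02186692]
 [-0.10557257 -0.06003674]
 [-0.11923194  0.02160091]]
```

```bash
python3 -m creep '[[70,0.4,-0.6,0,0,0,0.8],[70,0.4,-0.6,0,0,0,0.8],[70,0.4,-0.6,0,0,0,0.8],[70,0.4,-0.6,0,0,0,0.8],[70,0.4,-0.6,0,0,0,0.8],[70,0.4,-0.6,0,0,0,0.8],[70,0.4,-0.6,0,0,0,0.8],[70,0.4,-0.6,0,0,0,0.8]]' >/dev/null
python3 -m creep '[[70,0.4,-0.6,0,0,0,0.8],[70,0.4,-0.6,0,0,0,0.8],[70,0.4,-0.6,0,0,0,0.8],[70,0.4,-0.6,0,0,0,0.8],[70,0.4,-0.6,-0.2,0,0,0.8],[70,0.4,-0.6,-0.4,0,0,0.8],[70,0.2,-0.4,-0.4,0,0,0.8],[70,0,0,-0.4,0,0,0]]'
```

```text
time_s: 4.4
tcp_pos: [0.4968, 0.283, 0.1911]
eef_rot: [180.0, -0.0, 2.2]
contact_force: [-0.2, -0.9, -0.6]
gripper_width: 0.0697
gripper_force: 0.0
```

```bash
python3 -m creep '[[60,0.2,-0.3,-0.3,0,0,0.5],[60,0.25,-0.4,-0.4,0,0,0.5],[60,0.2,-0.4,-0.4,0,0,0.5],[60,0.2,-0.3,-0.4,0,0,0.3],[60,0,0,-0.4,0,0,0],[60,0,0,-0.4,0,0,0],[60,0,0,-0.4,0,0,0],[60,0,0,-0.4,0,0,0]]' >/dev/null
python3 -m creep '[[60,0,0,-0.4,0,0,0],[60,0,0,-0.4,0,0,0],[60,0,0,-0.4,0,0,0],[60,0,0,-0.4,0,0,0],[60,0,0,-0.4,0,0,0],[60,0,0,-0.4,0,0,0],[60,0,0,-0.4,0,0,0],[60,0,0,-0.2,0,0,0]]' 
python3 -m creep '[[10,0,0,0,0,0,0],[10,0,0,0,0,0,0],[10,0,0,0,0,0,0],[10,0,0,0,0,0,0],[10,0,0,0,0,0,0],[10,0,0,0,0,0,0],[10,0,0,0,0,0,0],[10,0,0,0,0,0,0]]' 25
```

```text
time_s: 5.73
tcp_pos: [0.5168, 0.2483, 0.0374]
eef_rot: [179.9, 0.1, 4.0]
contact_force: [-0.0, -0.3, -0.6]
gripper_width: 0.0597
gripper_force: 0.0
time_s: 6.4
tcp_pos: [0.5177, 0.2491, 0.0394]
eef_rot: [-180.0, -0.0, 4.0]
contact_force: [-0.5, 0.9, 1.9]
gripper_width: 0.0158
gripper_force: 25.0
```

```bash
python3 -m creep '[[10,0,0,0.05,0,0,0],[10,0,0,0.1,0,0,0],[10,0,0,0.15,0,0.5,0],[10,0,0,0.2,0,0.5,0],[10,0,0,0.25,0,0.7,0],[10,0,0,0.3,0,0.7,0],[10,0,0,0.35,0,0.7,0],[10,0,0,0.4,0,0.7,0]]' 45
python3 -m creep '[[10,0,0,0.4,0,0.7,0],[10,0,0,0.4,0,0.5,0],[10,0,0,0.4,0,0,0],[10,0,0,0.4,0,0,0],[10,0,0,0.4,0,0,0],[10,0,0,0.4,0,0,0],[10,0,0,0.4,0,0,0],[10,0,-0.05,0.4,0,0,0]]'
python3 - <<'E'
from h import *
c=capture("top")
cv2.imwrite("pics/c3.png",cv2.resize(capture("side")["frame"][130:260,260:430,::-1],None,fx=4,fy=4,interpolation=cv2.INTER_CUBIC))
P=np.array([at(c,q,.028) for q in((413.75,193),(483.75,201.75),(478,237),(408.25,228.75))])-0
print(P,P.mean(0));e=P[0]+P[3]-P[1]-P[2];print(np.degrees(np.arctan2(e[1],e[0])))
E
```

```text
time_s: 7.07
tcp_pos: [0.5172, 0.2486, 0.0846]
eef_rot: [-179.7, 3.9, 4.0]
contact_force: [0.1, -0.0, -3.2]
gripper_width: 0.0158
gripper_force: 45.0
time_s: 7.73
tcp_pos: [0.5172, 0.2476, 0.1651]
eef_rot: [-179.6, 5.0, 4.0]
contact_force: [0.5, -0.2, -3.6]
gripper_width: 0.0156
gripper_force: 45.0
[[ 0.59992155 -0.18577962  0.028     ]
 [ 0.57168432 -0.38798333  0.028     ]
 [ 0.46968698 -0.36834178  0.028     ]
 [ 0.49635604 -0.16748156  0.028     ]] [ 0.53441222 -0.27739657  0.028     ]
82.2427857633225
```

View pics/c3.png

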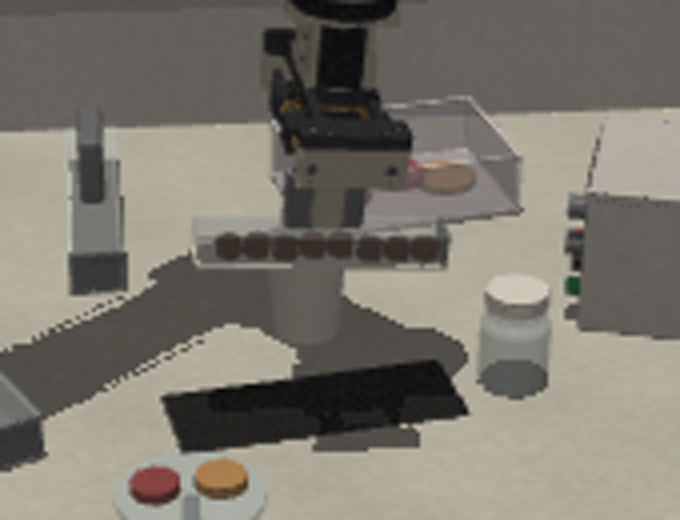

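```bash
python3 -m creep '[[10,0,-0.1,0.3,0,0,0],[10,0.05,-0.2,0.2,0,0,-0.3],[10,0.1,-0.3,0.1,0,0,-0.3],[10,0.1,-0.4,0.1,0,0,-0.4],[10,0.1,-0.5,0,0,0,-0.4],[10,0.1,-0.5,0,0,0,-0.4],[10,0.1,-0.5,0,0,0,-0.4],[10,0.1,-0.5,0,0,0,-0.4]]' >/dev/null
python3 -m creep '[[10,0.1,-0.5,0,0,0,-0.4],[10,0.1,-0.5,0,0,0,-0.4],[10,0.1,-0.5,0,0,0,-0.4],[10,0.1,-0.5,0,0,0,-0.4],[10,0.1,-0.5,0,0,0,-0.4],[10,0.1,-0.5,0,0,0,-0.4],[10,0.1,-0.5,0,0,0,-0.4],[10,0.1,-0.5,0,0,0,-0.4]]' 
python3 -m creep '[[10,0.1,-0.5,0,0,0,-0.4],[10,0.1,-0.5,0,0,0,-0.4],[10,0.1,-0.5,0,0,0,-0.4],[10,0.1,-0.5,0,0,0,-0.4],[10,0.1,-0.5,0,0,0,-0.4],[10,0.1,-0.5,0,0,0,-0.4],[10,0.1,-0.5,0,0,0,-0.4],[10,0.1,-0.5,0,0,0,-0.4]]' >/dev/null
python3 -m creep '[[10,0.1,-0.5,0,0,0,-0.4],[10,0.1,-0.5,0,0,0,-0.4],[10,0.1,-0.5,0,0,0,-0.4],[10,0.1,-0.5,0,0,0,-0.4],[10,0.1,-0.5,0,0,0,-0.4],[10,0.1,-0.5,0,0,0,-0.4],[10,0.1,-0.5,0,0,0,-0.4],[10,0.1,-0.5,0,0,0,-0.4]]' 
python3 -m creep '[[10,0.1,-0.5,0,0,0,0],[10,0.1,-0.5,0,0,0,0],[10,0.1,-0.4,0,0,0,0],[10,0.1,-0.3,0,0,0,0],[10,0.1,-0.2,0,0,0,0],[10,0.05,-0.1,0,0,0,0],[10,0,0,0,0,0,0],[10,0,0,0,0,0,0]]' 
python3 - <<'E'
from h import *
c=capture("top");s=capture("side")
P=np.array([at(c,q,.028) for q in((413.75,194),(483.75,204.5),(478,246.8),(408.25,236.9))])
print(P,P.mean(0));e=P[0]+P[3]-P[1]-P[2];print(np.degrees(np.arctan2(e[1],e[0])))
cv2.imwrite("pics/c4.png",cv2.resize(s["frame"][200:400,270:470,::-1],None,fx=3,fy=3,interpolation=cv2.INTER_CUBIC))
E
```

```text
time_s: 9.17
tcp_pos: [0.5539, 0.0712, 0.1816]
eef_rot: [-179.6, 5.0, -1.8]
contact_force: [-0.3, 0.3, -2.9]
gripper_width: 0.0159
gripper_force: 45.0
time_s: 10.5
tcp_pos: [0.5938, -0.1288, 0.1815]
eef_rot: [-179.6, 5.0, -8.2]
contact_force: [0.1, 0.0, -3.0]
gripper_width: 0.0158
gripper_force: 45.0
time_s: 11.17
tcp_pos: [0.6074, -0.1773, 0.1814]
eef_rot: [-179.6, 5.0, -8.2]
contact_force: [0.4, -0.2, -2.7]
gripper_width: 0.0157
gripper_force: 45.0
[[ 0.59700923 -0.18571189  0.028     ]
 [ 0.56368533 -0.38774644  0.028     ]
 [ 0.44138322 -0.36751835  0.028     ]
 [ 0.47279097 -0.16694529  0.028     ]] [ 0.51871719 -0.27698049  0.028     ]
80.86609666019076
```

View pics/c4.png

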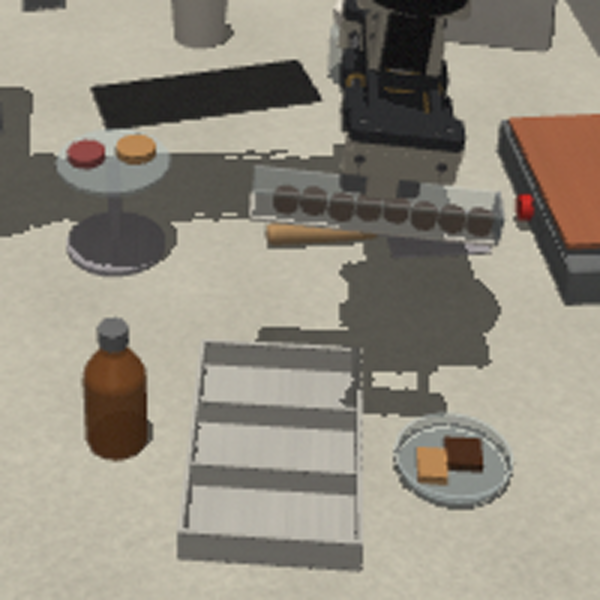

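```bash
python3 -m creep '[[10,0.08,-0.1,-0.1,0,0,-0.1],[10,0.08,-0.25,-0.2,0,0,-0.1],[10,0.08,-0.35,-0.25,0,0,-0.1],[10,0.08,-0.35,-0.25,0,0,-0.1],[10,0.08,-0.35,-0.2,0,0,-0.1],[10,0.08,-0.3,-0.2,0,0,-0.2],[10,0.08,-0.15,-0.2,0,0,-0.2],[10,0.05,-0.08,-0.2,0,0,-0.1]]' 
python3 -m creep '[[10,0,0,-0.2,-0.25,-1.5,0],[10,0,0,-0.2,-0.5,-3,0],[10,0,0,-0.2,-0.6,-3.5,0],[10,0,0,-0.2,-0.6,-3.5,0],[10,0,0,-0.2,-0.6,-3.5,0],[10,0,0,-0.2,-0.6,-3.5,0],[10,0,0,-0.2,-0.6,-3.5,0],[10,0,0,-0.2,-0.4,-2.7,0]]'
cat > look.py <<'E'
import sys
from h import *
c=capture("side")
im=c["frame"][180:400,280:480]
cv2.imwrite(sys.argv[1],cv2.resize(im[:,:,::-1],None,fx=2.7,fy=2.7,interpolation=cv2.INTER_CUBIC))
s=r.get_state();T=R.from_euler("xyz",s["eef_rot"],degrees=True).as_matrix()
h=T[:,0];m=s["tcp_pos"]-.095*h+.031*T[:,2];print("mouth",m.round(4),"tilt",np.degrees(np.arcsin(h[2])).round(1))
for n in("chunk0",):
  for d in outline_of(c,n):
    if d["conf"]>.3:print(n,round(d["conf"],2),np.round(d["bbox"]).astype(int),at(c,[(d["bbox"][0]+d["bbox"][2])/2,(d["bbox"][1]+d["bbox"][3])/2],.0115)[:2].round(3))
E
python3 look.py pics/l1.png
```

```text
time_s: 11.93
tcp_pos: [0.6227, -0.2269, 0.1407]
eef_rot: [-179.7, 5.0, -9.3]
contact_force: [-0.5, 0.8, -2.9]
gripper_width: 0.0154
gripper_force: 45.0
time_s: 12.6
tcp_pos: [0.622, -0.2255, 0.1016]
eef_rot: [-179.8, -20.2, -9.2]
contact_force: [-0.4, -0.5, -3.5]
gripper_width: 0.0157
gripper_force: 45.0
mouth [ 0.5417 -0.2125  0.0375] tilt 20.1
```

View pics/l1.png

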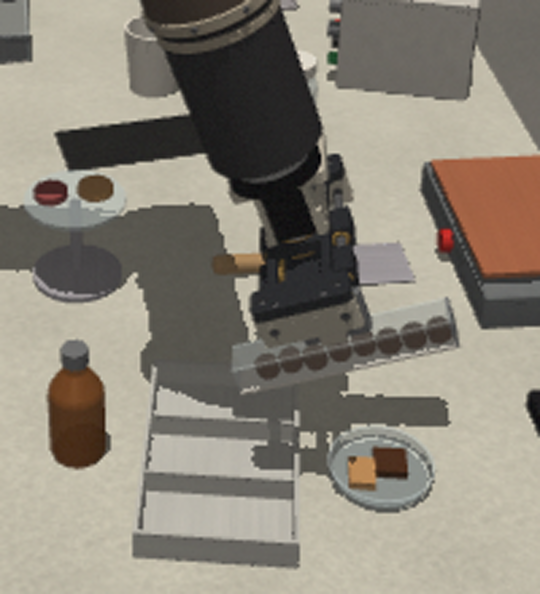

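```bash
cat > cnt.py <<'E'
from h import *
def brown(f):
    f=cv2.GaussianBlur(f,(3,3),0).astype(int);return ((f[:,:,0]-f[:,:,2]>8)&(f.sum(2)<330)).astype(np.uint8)
C=np.array([.519,-.277,0]);Tt=R.from_euler("z",-9.2,degrees=True).as_matrix()
s=r.get_state();T=R.from_euler("xyz",s["eef_rot"],degrees=True).as_matrix()
loc=lambda p:s["tcp_pos"]+T@np.array([p[0],-p[1],-(p[2]-.034)])  # shaker-frame point (tool y,z flipped)
print("t",round(s["time_s"],2),"tcp",s["tcp_pos"].round(4),"mouth",loc([-.095,0,.003]).round(4),"tilt",np.degrees(np.arcsin(T[2,0])).round(1))
for n in("side","top"):
    c=capture(n);b=brown(c["frame"])
    if n=="side":
        st="";v=[]
        for x in np.arange(-.094,.094,.002):
            p=np.round(px(c,loc([x,-.009,.0105]))).astype(int);v.append(c["frame"][p[1],p[0]].astype(int));st+="#" if b[p[1],p[0]] else "."
        print(st);V=v
    q=np.array([px(c,C+Tt@np.array([x,y,.02])) for x,y in((-.061,-.099),(-.061,.099),(.061,.099),(.061,-.099))])
    m=np.zeros(b.shape,np.uint8);cv2.fillConvexPoly(m,np.round(q).astype(int),1)
    h=cv2.convexHull(np.array([px(c,loc([x,y,z])) for x in(-.097,.097) for y in(-.018,.018) for z in(0,.03)],np.float32))
    cv2.fillConvexPoly(m,np.round(h).astype(int),0)
    k,l,stt,ce=cv2.connectedComponentsWithStats(b*m)
    print(n,[(stt[i,4],(1000*(Tt.T@(at(c,ce[i],.0115)-C))[:2]).round().astype(int).tolist()) for i in range(1,k) if stt[i,4]>4])
import sys
if len(sys.argv)>1:print([tuple(x) for x in V[:50:2]])
E
python3 cnt.py v
```

```text
t 12.7 tcp [ 0.6193 -0.2255  0.0997] mouth [ 0.5415 -0.2128  0.0383] tilt 19.9
......#######################################################################################.
side []
top [(np.int32(1258), [-7, 35]), (np.int32(27), [58, -95])]
[(np.int64(96), np.int64(96), np.int64(92)), (np.int64(104), np.int64(102), np.int64(97)), (np.int64(104), np.int64(102), np.int64(97)), (np.int64(105), np.int64(102), np.int64(97)), (np.int64(62), np.int64(52), np.int64(46)), (np.int64(61), np.int64(51), np.int64(45)), (np.int64(62), np.int64(54), np.int64(47)), (np.int64(60), np.int64(52), np.int64(46)), (np.int64(61), np.int64(52), np.int64(47)), (np.int64(84), np.int64(79), np.int64(73)), (np.int64(61), np.int64(51), np.int64(46)), (np.int64(61), np.int64(52), np.int64(47)), (np.int64(63), np.int64(54), np.int64(48)), (np.int64(63), np.int64(53), np.int64(48)), (np.int64(71), np.int64(64), np.int64(59)), (np.int64(60), np.int64(51), np.int64(45)), (np.int64(60), np.int64(52), np.int64(45)), (np.int64(62), np.int64(53), np.int64(47)), (np.int64(64), np.int64(54), np.int64(48)), (np.int64(59), np.int64(51), np.int64(46)), (np.int64(101), np.int64(98), np.int64(93)), (np.int64(59), np.int64(52), np.int64(46)), (np.int64(62), np.int64(53), np.int64(47)), (np.int64(62), np.int64(52), np.int64(46)), (np.int64(61), np.int64(51), np.int64(45))]
```

```bash
sed -i 's/return .*/return ((f[:,:,0]-f[:,:,2]>.065*f.sum(2))\&(f.sum(2)<300)).astype(np.uint8)/; s/f=cv2.GaussianBlur(f,(3,3),0).astype/f=f.astype/' cnt.py
python3 -m creep '[[10,-0.11,0.02,0.13,-0.4,-2.45,0],[10,-0.11,0.02,0.13,-0.4,-2.45,0],[10,0,0,0,0,0,0],[10,0.36,-0.06,0.17,0,0,0],[10,-0.36,0.06,-0.17,0,0,0],[10,0.36,-0.06,0.17,0,0,0],[10,-0.36,0.06,-0.17,0,0,0],[10,0,0,0,0,0,0]]'; python3 cnt.py
```

```text
time_s: 13.47
tcp_pos: [0.6174, -0.225, 0.108]
eef_rot: [-179.8, -24.9, -9.2]
contact_force: [-1.4, 0.5, -4.6]
gripper_width: 0.0157
gripper_force: 45.0
t 13.47 tcp [ 0.6174 -0.225   0.108 ] mouth [ 0.5452 -0.2133  0.0399] tilt 24.9
######...##########....##########.##########..#########.#########.............................
side [(np.int32(6), [4, 99]), (np.int32(128), [1, 68])]
top [(np.int32(1330), [-2, 16])]
```

```bash
python3 -m creep '[[10,0,0,0,1.1,6.9,0],[10,0,0,0,1.1,6.9,0],[10,0,0,0,1.1,6.9,0],[10,0,0,0,1.1,6.9,0]]'; python3 cnt.py
```

```text
time_s: 13.9
tcp_pos: [0.619, -0.2268, 0.1103]
eef_rot: [179.9, 0.7, -9.2]
contact_force: [1.9, -0.4, -2.4]
gripper_width: 0.0159
gripper_force: 45.0
t 13.9 tcp [ 0.619  -0.2268  0.1103] mouth [ 0.5248 -0.2117  0.0805] tilt -0.7
........########.....#########.##########...#########.........................................
side [(np.int32(214), [-5, 69])]
top [(np.int32(5), [13, 76]), (np.int32(63), [-13, 63]), (np.int32(15), [-53, 94])]
```

```bash
python3 -m creep '[[10,0,0,0.05,0.4,2.5,0],[10,0,-0.1,0.05,0.4,2.5,0],[10,-0.05,-0.25,0,0,0,0],[10,-0.06,-0.35,0,0,0,0],[10,-0.06,-0.4,0,0,0,0],[10,-0.06,-0.4,0,0,0,0],[10,-0.06,-0.4,0,0,0,0],[10,-0.06,-0.35,0,0,0,0]]' >/dev/null
python3 -m creep '[[10,-0.05,-0.25,0,0,0,0],[10,-0.03,-0.14,0,0,0,0],[10,0,0,0,0,0,0]]';python3 cnt.py; python3 look.py pics/l2.png
```

```text
time_s: 14.92
tcp_pos: [0.6063, -0.2944, 0.1101]
eef_rot: [179.8, 5.6, -9.3]
contact_force: [-0.8, 0.2, -1.9]
gripper_width: 0.0156
gripper_force: 45.0
t 14.92 tcp [ 0.6063 -0.2944  0.1101] mouth [ 0.51   -0.2787  0.0885] tilt -5.6
.......########.....########...#########...########...........................................
side [(np.int32(59), [-21, 66]), (np.int32(20), [4, 51])]
top [(np.int32(1121), [-1, 60])]
mouth [ 0.5104 -0.2776  0.0885] tilt -5.6
chunk0 0.44 [348 324 358 331] [ 0.51  -0.209]
```

View pics/l2.png

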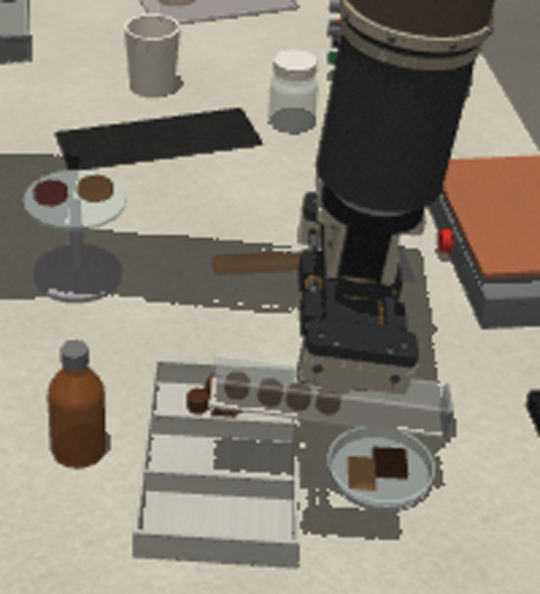

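```bash
python3 -m creep '[[10,0.05,0.02,-0.07,-0.6,-3.9,0],[10,0.05,0.02,-0.07,-0.6,-3.9,0],[10,0.05,0.02,-0.07,-0.6,-3.9,0],[10,0.05,0.02,-0.07,-0.6,-3.9,0],[10,0.05,0.02,-0.07,-0.6,-3.9,0],[10,0.05,0,-0.07,-0.6,-3.9,0]]';python3 cnt.py
```

```text
time_s: 15.62
tcp_pos: [0.6144, -0.2903, 0.1002]
eef_rot: [180.0, -18.3, -9.2]
contact_force: [-0.1, -0.5, -2.8]
gripper_width: 0.0157
gripper_force: 45.0
t 15.62 tcp [ 0.6144 -0.2903  0.1002] mouth [ 0.535  -0.2774  0.041 ] tilt 18.3
.......#########...#########....#########...#########.........................................
side [(np.int32(156), [-11, 71])]
top [(np.int32(1558), [13, 17])]
```

```bash
python3 -m creep '[[10,0.28,-0.04,0.09,0,0,0],[10,-0.28,0.04,-0.09,0,0,0],[10,0,0,0,0,0,0]]'|head -1;python3 cnt.py
python3 -m creep '[[10,0.28,-0.04,0.09,0,0,0],[10,-0.28,0.04,-0.09,0,0,0],[10,0,0,0,0,0,0]]'|head -1;python3 cnt.py
```

```text
time_s: 15.97
t 15.97 tcp [ 0.6149 -0.2907  0.0997] mouth [ 0.5351 -0.2778  0.0409] tilt 18.0
...#########.....#########...#########....#########...........................................
side [(np.int32(160), [-11, 71])]
top [(np.int32(1479), [15, 19])]
time_s: 16.32
t 16.32 tcp [ 0.614  -0.2908  0.0991] mouth [ 0.5343 -0.2778  0.0403] tilt 18.0
.#########.....#########....#########....########.............................................
side [(np.int32(153), [-11, 71])]
top [(np.int32(1470), [15, 18])]
```

```bash
python3 -m creep '[[10,0.4,-0.06,0.13,0,0,0],[10,-0.4,0.06,-0.13,0,0,0],[10,0.4,-0.06,0.13,0,0,0],[10,-0.4,0.06,-0.13,0,0,0],[10,0,0,0,0,0,0]]'|head -1;python3 cnt.py
```

```text
time_s: 16.83
t 16.83 tcp [ 0.6135 -0.2907  0.0991] mouth [ 0.5338 -0.2777  0.0403] tilt 18.0
..#########...#########....#########..........................................................
side [(np.int32(149), [-12, 71]), (np.int32(72), [-19, 5])]
top [(np.int32(1512), [13, 18])]
```

```bash
python3 -m creep '[[10,0.4,-0.06,0.13,0,0,0],[10,-0.4,0.06,-0.13,0,0,0],[10,0,0,0,0,0,0]]'|head -1;python3 cnt.py
```

```text
time_s: 17.18
t 17.18 tcp [ 0.614  -0.2908  0.0993] mouth [ 0.5343 -0.2778  0.0405] tilt 18.0
####.....########.....#########...............................................................
side [(np.int32(157), [-11, 71]), (np.int32(24), [4, 28]), (np.int32(73), [-20, 4])]
top [(np.int32(1514), [14, 18])]
```

```bash
python3 -m creep '[[10,0.15,-0.02,0.05,0,0,0],[10,-0.15,0.02,-0.05,0,0,0]]'|head -1;python3 cnt.py
```

```text
time_s: 17.45
t 17.45 tcp [ 0.6162 -0.2912  0.1005] mouth [ 0.5366 -0.2783  0.0414] tilt 18.2
........#########.....#########...............................................................
side [(np.int32(169), [-10, 71]), (np.int32(73), [-20, 5]), (np.int32(73), [2, 4])]
top [(np.int32(1525), [14, 19])]
```

```bash
python3 -m creep '[[10,-0.05,0,0.1,0.6,3.9,0],[10,-0.05,0,0.1,0.6,3.9,0],[10,-0.05,0,0.1,0.6,3.9,0],[10,-0.05,0,0.07,0.6,3.9,0],[10,-0.05,-0.02,0.07,0.6,3.9,0],[10,-0.05,-0.12,0.07,0.6,3.9,0],[10,-0.05,-0.25,0,0,0,0],[10,-0.06,-0.35,0,0,0,0]]' >/dev/null
python3 -m creep '[[10,-0.06,-0.4,0,0,0,0],[10,-0.06,-0.4,0,0,0,0],[10,-0.06,-0.4,0,0,0,0],[10,-0.06,-0.35,0,0,0,0],[10,-0.05,-0.25,0,0,0,0],[10,-0.03,-0.12,0,0,0,0],[10,0,0,0,0,0,0]]';python3 cnt.py
```

```text
time_s: 18.8
tcp_pos: [0.5955, -0.3583, 0.1123]
eef_rot: [179.8, 5.6, -9.3]
contact_force: [-0.6, -0.7, -2.3]
gripper_width: 0.0159
gripper_force: 45.0
t 18.8 tcp [ 0.5955 -0.3583  0.1123] mouth [ 0.4992 -0.3426  0.0908] tilt -5.6
......#########.....#########.................................................................
side [(np.int32(163), [-6, 75]), (np.int32(59), [-22, 4])]
top [(np.int32(2073), [1, 23])]
```

```bash
python3 -m creep '[[10,0.05,0,-0.08,-0.6,-3.9,0],[10,0.05,0,-0.08,-0.6,-3.9,0],[10,0.05,0,-0.08,-0.6,-3.9,0],[10,0.05,0,-0.08,-0.6,-3.9,0],[10,0.05,0,-0.08,-0.6,-3.9,0],[10,0.05,0,-0.08,-0.6,-3.9,0]]'|head -2
python3 -m creep '[[10,0.4,-0.06,0.13,0,0,0],[10,-0.4,0.06,-0.13,0,0,0],[10,0.4,-0.06,0.13,0,0,0],[10,-0.4,0.06,-0.13,0,0,0],[10,0.4,-0.06,0.13,0,0,0],[10,-0.4,0.06,-0.13,0,0,0],[10,0,0,0,0,0,0]]'|head -1;python3 cnt.py
python3 -m creep '[[10,0.4,-0.06,0.13,0,0,0],[10,-0.4,0.06,-0.13,0,0,0],[10,0.4,-0.06,0.13,0,0,0],[10,-0.4,0.06,-0.13,0,0,0],[10,0,0,0,0,0,0]]'|head -1;python3 cnt.py
```

```text
time_s: 19.4
tcp_pos: [0.6036, -0.3568, 0.1009]
time_s: 19.98
t 19.98 tcp [ 0.6027 -0.3568  0.0998] mouth [ 0.523  -0.3437  0.041 ] tilt 18.0
..............................................................................................
side [(np.int32(228), [-3, 69]), (np.int32(14), [60, 92]), (np.int32(75), [-21, 3]), (np.int32(15), [2, 5]), (np.int32(160), [-7, -62])]
top [(np.int32(1922), [3, 20]), (np.int32(15), [25, -101])]
time_s: 20.5
t 20.5 tcp [ 0.6028 -0.3571  0.0998] mouth [ 0.5231 -0.3441  0.041 ] tilt 18.0
..............................................................................................
side [(np.int32(230), [-3, 69]), (np.int32(14), [60, 92]), (np.int32(75), [-21, 3]), (np.int32(18), [3, 6]), (np.int32(163), [-7, -62])]
top [(np.int32(1813), [3, 22]), (np.int32(9), [20, 94]), (np.int32(16), [24, -101]), (np.int32(64), [-8, -64])]
```

```bash
python3 -m creep '[[10,0,0,0.3,0.5,3,0],[10,0,0,0.5,0.5,3,0],[10,0,0,0.5,0.5,3,0],[10,0,0,0.5,0.5,3,0],[10,0,0,0.5,0.5,3,0],[10,0,0,0.5,0.5,3,0],[10,0,0,0.4,0,0,0],[10,0,0,0.2,0,0,0]]'
python3 -m creep '[[10,-0.1,0.2,0,0,0,0.6],[10,-0.1,0.4,0,0,0,0.6],[10,-0.1,0.6,0,0,0,0.6],[10,-0.1,0.8,0,0,0,0.6],[10,-0.1,0.8,0,0,0,0.6],[10,-0.1,0.8,0,0,0,0.6],[10,-0.1,0.8,0,0,0,0.6],[10,-0.1,0.8,0,0,0,0.6]]' >/dev/null
python3 -m creep '[[10,-0.1,0.8,0,0,0,0.6],[10,-0.1,0.8,0,0,0,0.6],[10,-0.1,0.8,0,0,0,0.6],[10,-0.1,0.8,0,0,0,0.6],[10,-0.1,0.8,0,0,0,0.6],[10,-0.1,0.8,0,0,0,0.6],[10,-0.1,0.8,0,0,0,0.6],[10,-0.1,0.8,0,0,0,0.6]]' 
python3 -m creep '[[10,-0.1,0.8,0,0,0,0.6],[10,-0.1,0.8,0,0,0,0.6],[10,-0.1,0.8,0,0,0,0.6],[10,-0.1,0.8,0,0,0,0.6],[10,-0.1,0.8,0,0,0,0.6],[10,-0.1,0.8,0,0,0,0.6],[10,-0.1,0.8,0,0,0,0.6],[10,-0.1,0.8,0,0,0,0.6]]' >/dev/null
python3 -m creep '[[10,-0.1,0.8,0,0,0,0.6],[10,-0.1,0.8,0,0,0,0.6],[10,-0.1,0.8,0,0,0,0.6],[10,-0.1,0.8,0,0,0,0.6],[10,0,0.7,0,0,0,0.6],[10,0,0.6,0,0,0,0],[10,0,0.4,0,0,0,0],[10,0,0.2,0,0,0,0]]' 
python3 -m creep '[[10,0,0,0,0,0,0],[10,0,0,0,0,0,0]]'
```

```text
time_s: 21.27
tcp_pos: [0.6048, -0.3577, 0.1862]
eef_rot: [-180.0, 0.1, -9.3]
contact_force: [-0.4, -0.7, -1.9]
gripper_width: 0.0158
gripper_force: 45.0
time_s: 22.6
tcp_pos: [0.5617, -0.0656, 0.185]
eef_rot: [-179.9, 0.2, 0.4]
contact_force: [-0.7, 0.1, -1.3]
gripper_width: 0.0157
gripper_force: 45.0
time_s: 23.93
tcp_pos: [0.5327, 0.2214, 0.1851]
eef_rot: [-180.0, 0.2, 8.2]
contact_force: [0.1, -0.5, -1.6]
gripper_width: 0.0157
gripper_force: 45.0
time_s: 24.1
tcp_pos: [0.5331, 0.2198, 0.1851]
eef_rot: [-180.0, 0.2, 8.1]
contact_force: [0.5, -0.9, -1.6]
gripper_width: 0.0159
gripper_force: 45.0
```

```bash
python3 -m creep '[[10,-0.1,0.15,-0.2,0,0,0.2],[10,-0.1,0.2,-0.4,0,0,0.2],[10,-0.15,0.2,-0.5,0,0,0.3],[10,-0.15,0.2,-0.5,0,0,0.3],[10,-0.15,0.2,-0.5,0,0,0.3],[10,-0.15,0.2,-0.5,0,0,0.3],[10,0,0,-0.5,0,0,0],[10,0,0,-0.5,0,0,0]]'>/dev/null
python3 -m creep '[[10,0,0,-0.5,0,0,0],[10,0,0,-0.5,0,0,0],[10,0,0,-0.5,0,0,0],[10,0,0,-0.3,0,0,0],[10,0,0,-0.15,0,0,0],[10,0,0,0,0,0,0],[10,0,0,0,0,0,0]]'
python3 - <<'E'
from h import *
s=capture("side")
cv2.imwrite("pics/p1.png",cv2.resize(s["frame"][190:260,290:390,::-1],None,fx=8,fy=8,interpolation=cv2.INTER_CUBIC))
E
```

```text
time_s: 25.35
tcp_pos: [0.5136, 0.2489, 0.0466]
eef_rot: [-180.0, 0.2, 9.7]
contact_force: [-0.8, 0.6, -2.4]
gripper_width: 0.0155
gripper_force: 45.0
```

View pics/p1.png

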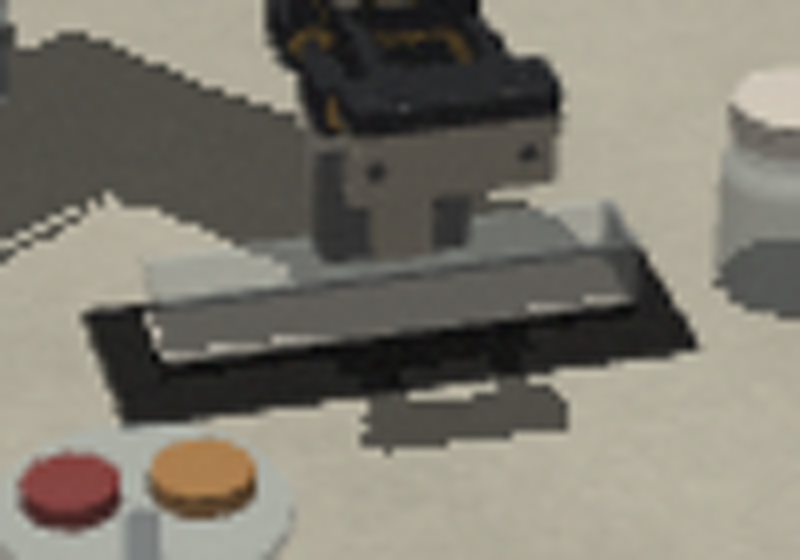

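```bash
python3 -m creep '[[10,0,0,-0.08,0,0,0],[10,0,0,-0.08,0,0,0],[10,0,0,-0.06,0,0,0],[10,0,0,-0.05,0,0,0],[10,0,0,0,0,0,0]]'; python3 -m creep '[[10,0,0,-0.04,0,0,0],[10,0,0,0,0,0,0]]'
```

```text
time_s: 25.82
tcp_pos: [0.5135, 0.2489, 0.0398]
eef_rot: [-180.0, 0.2, 9.7]
contact_force: [-0.5, 0.0, -1.3]
gripper_width: 0.0158
gripper_force: 45.0
time_s: 25.98
tcp_pos: [0.5136, 0.249, 0.0395]
eef_rot: [-180.0, 0.2, 9.7]
contact_force: [-3.1, -0.6, 5.4]
gripper_width: 0.0156
gripper_force: 45.0
```

Contact with the mat; let go, rise and check.

```bash
python3 -m creep '[[20,0,0,0,0,0,0],[30,0,0,0,0,0,0],[45,0,0,0,0,0,0],[60,0,0,0,0,0,0],[60,0,0,0,0,0,0],[60,0,0,0.1,0,0,0],[60,0,0,0.3,0,0,0],[60,0,0,0.5,0,0,0]]' >/dev/null
python3 -m creep '[[60,0,0,0.5,0,0,0],[60,0,0,0.5,0,0,0],[60,0,0,0.5,0,0,0],[60,0,0,0.5,0,0,0],[60,0,0,0.5,0,0,0],[60,0,0,0.5,0,0,0],[60,0,0,0.5,0,0,0],[60,-0.3,0.3,0.3,0,0,0]]'
python3 -m creep '[[60,-0.6,0.6,0,0,0,0],[60,-0.6,0.6,0,0,0,0],[60,-0.6,0.6,0,0,0,0],[60,-0.6,0.6,0,0,0,0],[60,-0.6,0.6,0,0,0,0],[60,-0.6,0.6,0,0,0,0],[60,-0.4,0.4,0,0,0,0],[60,0,0,0,0,0,0]]'
python3 - <<'E'
from h import *
c=capture("top");s=capture("side")
g=lambda I,a,b,x,y,f:cv2.resize(I[a:b,x:y],None,fx=f,fy=f,interpolation=cv2.INTER_CUBIC)
I=np.zeros((600,800,3),np.uint8)
for P,y,x in((g(c["frame"],180,272,238,296,5),0,0),(g(s["frame"],198,248,298,382,5),0,295),(g(c["frame"],185,275,400,496,3.2),290,295),(g(s["frame"],300,400,320,400,3),290,545+60)):
    P=P[:600-y,:800-x];I[y:y+P.shape[0],x:x+P.shape[1]]=P
cv2.imwrite("pics/f1.png",cv2.convertScaleAbs(I[:,:,::-1],alpha=1.3))
E
```

```text
time_s: 27.32
tcp_pos: [0.5069, 0.2561, 0.1584]
eef_rot: [-179.9, 0.1, 9.7]
contact_force: [0.7, 0.2, -0.5]
gripper_width: 0.0596
gripper_force: 0.0
time_s: 27.98
tcp_pos: [0.4042, 0.3582, 0.1568]
eef_rot: [-179.9, 0.2, 9.8]
contact_force: [-0.4, -0.1, 0.0]
gripper_width: 0.06
gripper_force: 0.0
```

View pics/f1.png

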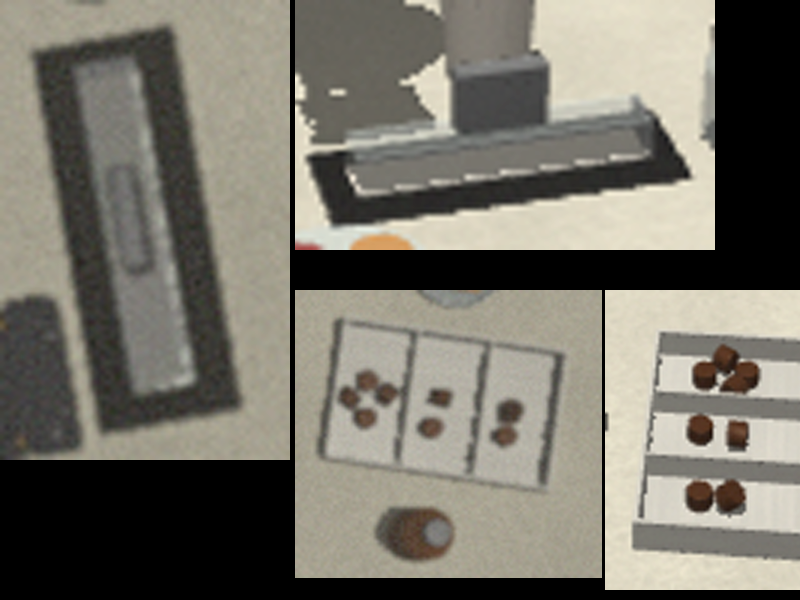

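```bash
python3 -c "from plant import close_job;print(close_job())"
```

```text
the job is handed in; nothing more can be done
None
```

I handed the job in at about 28 s: all eight chunks are in the tray (4 left, 2 middle, 2 right), and the empty shaker lies right way up, centred along its mat and released; nothing else was seen to move.

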